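# Hang the desk caddy on the slotted upright and lock it

## Task

Hook the orange caddy into the two slots of the white upright panel and let it go, so that it hangs loosely on the catch. Then press it down from above until it snaps fully home in both slots, and leave it there. Leave the other things on the desk where they are.

Things in the scene. Friction and masses are not known exactly. Their poses are not given: they have to be found in the camera images.
- caddy: Loose orange desk caddy, 0.13 to 0.2 kg, on the desk: tray 90 mm (its x) by 110 mm (y), walls 26 mm high, back plate 82 mm high at the +x side (back face at x = 45 mm) with two steel hooks, and a central upright rib along x with black grip faces. Origin: centre of its underside, z up, +x its back. Hung, it sags 0.05 rad nose-down; home, the origin is 22 mm above the desk.
- grip (a point): grip point in the caddy's rib (caddy frame x 0, y 0, z 80 mm). The rib is 12 to 13 mm thick across y, runs from x = -36 to 40 mm, tops out at z = 95 mm and is free on both sides above the 26 mm walls: grasp it from above, across y
- rib_top (a point): middle of the top edge of the caddy's rib (caddy frame x 2, y 0, z 95 mm). Press down on the rib's top between here and 20 mm nearer the panel; pressing at the front end makes the hooks bind
- hook_left (a point): on the caddy: where the left hook's arm leaves the back plate, at the arm's underside (caddy frame x 45, y 38, z 66 mm). The hook is 12 mm wide; the arm is 10 mm high (z 66 to 76) and carries a hanging tongue at its end. Fully home, this point is level with slot_left
- hook_right (a point): the same for the right hook (caddy frame x 45, y -38, z 66 mm)
- foot_left (a point): lowest point of the left hook's tongue (caddy frame x 54, y 38, z 42 mm). The tongue hangs from the arm at x = 52 to 56.5 mm, which leaves a 7 mm gap to the back plate for the 4 mm panel; behind its foot is a round bulge of 4 mm radius reaching to x = 60 mm
- foot_right (a point): the same for the right hook's tongue (caddy frame x 54, y -38, z 42 mm)
- upright: White slotted steel panel bolted to the desk, 170 mm wide (its y), 4 mm thick, 153 mm high, foot plate behind it. Origin: on the desk under the middle of the panel's front face, which is the plane x = 0; +x points to its back, z up. The caddy hangs on the -x side. The hooks go straight in (+x), tongue feet above the slots' lower edges, until the back plate meets the panel, then down
- slot_left (a point): middle of the lower edge of the left slot at the panel's front face (upright frame x 0, y 38, z 91 mm). The slot goes through the panel, 18 mm wide and 46 mm high (z 91 to 137 mm)
- slot_right (a point): the same for the right slot (upright frame x 0, y -38, z 91 mm)
- catch (a joint): travel (m) of a sprung roller behind the panel: 0 = out, 0.008 = pushed back. The lowered tongues rest on it when the caddy is about 13 mm above home (its origin 35 to 38 mm above the desk); it carries the caddy's weight, which hangs loosely. A push of about 5 to 15 N from above forces the tongues past it; it then springs back to 0 over their bulges
- sticky_notes: bystander: block of coloured sticky notes, 75 x 76 x 32 mm; origin at the centre of its underside; to be left where it is
- stapler: bystander: red desk stapler, 144 x 34 x 57 mm; origin at the centre of its underside; to be left where it is
- bulldog_clip: bystander: small sprung foldback clip lying flat, 42 x 32 x 9 mm; origin at the centre of its underside; to be left where it is
Mind the look-alikes: they are no part of the job. Of the things like the caddy, leave any that is pink or purple; of the rest the larger one is meant.

How it is judged (in metres and radians):
On the way, in this order (a step that is already met when the one before it is completed fails the run):
1. both hooks are through their slots and behind the panel, and the caddy hangs loosely on the catch, let go, not yet pressed home (x of foot_left in the frame of upright between 0.004 and 0.016 m and z of each of foot_left, foot_right in the frame of upright below 0.087 m and horizontal distance between hook_left and slot_left below 0.009 m and x of foot_right in the frame of upright between 0.004 and 0.016 m and horizontal distance between hook_right and slot_right below 0.009 m and z of hook_left in the frame of slot_left above 0.006 m and z of hook_right in the frame of slot_right above 0.006 m and linear speed of caddy below 0.02 m/s and angle between caddy's own z axis and vertical below 0.14 rad and contact force between each of the fingers, the arm and caddy below 0.3 N), for 0.3 s.
2. the caddy is pressed down home in both slots (x of foot_left in the frame of upright between 0.004 and 0.016 m and z of each of foot_left, foot_right in the frame of upright below 0.087 m and horizontal distance between hook_left and slot_left below 0.009 m and x of foot_right in the frame of upright between 0.004 and 0.016 m and horizontal distance between hook_right and slot_right below 0.009 m and z of hook_left in the frame of slot_left below 0.003 m and z of hook_right in the frame of slot_right below 0.003 m), for 0.1 s.
At the end, for the whole second after the job is handed in: both hooks behind the panel, within 9 mm of their slots in plan and less than 3 mm above the slots' lower edges, the catch sprung back to under 2 mm, the caddy upright within 0.14 rad, at rest and released (all of step 2 and linear speed of caddy below 0.02 m/s and angle between caddy's own z axis and vertical below 0.14 rad and value of joint catch below 0.002 m and contact force between the fingers and caddy below 0.3 N); the robot touches nothing.
It fails at once if a bystander is moved by more than 20 mm (distance of any of sticky_notes, stapler, bulldog_clip from where it was at the start of the episode above 0.02 m).
It also fails if it takes over 51 s, if anything falls off the work surface, if the arm or the gripper's body presses on something with over 40 N, if the wrist force passes 120 N, or if a joint passes its speed limit or range.

## Robot

A 6-joint arm with a two-finger parallel gripper is mounted at the origin on a cart in front of the work surface, level with it; the furniture and walls round the work are solid. World frame = base frame: x ahead of the robot, y to its left, z up, the work surface at z = 0. Lengths are in mm, angles in rad, forces in N, time in s.
With the tool pointing down it reaches from about 425 to 925 mm from the base axis. Payload 12.5 kg.
Tool frame: the origin (TCP) lies at the very end of the fingers, on their centre line; the grasp point (between the pads) lies 19 mm behind it (env.grasp_offset is the distance from the TCP to the grasp point, in mm); z points along the fingers, y is the line along which they close (so a half turn about z gives the same grasp; the last joint's range is limited). The gripper opens to 85 mm and grips with 20 to 120 N. Pads are 22 mm wide; open, the fingers measure 114 mm over their backs; the gripper's body (76 mm by 85 mm) begins 54 mm behind the grasp point. The pads swing forward as they close: fully open they stand 13 mm farther back than shut.
Start: joints at [1.092, 0.491, 1.559, -0, 1.092, -0.106], TCP at [227.624, 582.093, 231.327] pointing down, gripper open.
Joint ranges: [-3.1, 3.1], [-0.84, 2.19], [0.05, 2.79], [-1.13, 4.28], [0.06, 2.93], [-2.69, 2.69]. Speed limits (rad/s): [2.22, 2.22, 2.79, 3.14, 3.14, 3.14].

## Interface

Orientations are given as a 3x3 rotation matrix whose columns are the frame's x, y, z axes.
In Python, from bench import env gives the robot as it stands.
- The arm moves only by the tool carry_out, never from a script. Its argument "deltas" is a list of rows, each a list of 7 numbers: the shift along the tool's x, y, z in m, then the turn, a rotation vector about the tool's x, y, z in degrees, then the closure, from -1 (fully open) to 1 (shut). A call has 1 to 8 rows; each row is the pose to reach, as a shift and turn from the pose commanded when the call began, along the tool's axes at that moment; what a row does not reach only later rows make up. A row lasts 1/10 s, in which the tool goes at most 50 mm and 8.59 degrees, less where a joint would pass 70% of its speed; a pose out of reach is approached as far as the arm can. A call with a gripper value outside its range is refused whole. The fingers move at their own pace and stop on an object; "force" is the grip in N (left out, the last holds). Time passes only in rows, so rows that repeat a pose let the fingers close. It gives the time, the measured TCP pose, the force, the opening and the grip force at its end, in the units of the state.
- env.state(): the state, without advancing time (a new reading comes with each control period).
- env.capture(name): name is "side" or "top" or "wrist"; returns a dict with "frame" (420x560x3 uint8, red, green, blue), "fx", "fy", "cx", "cy" (pixels), "extrinsics" (4x4, takes a point from camera to world coordinates). Camera axes: x right, y up, looking along -z (the intrinsics and any distortion apply to the point x, -y, -z); pixel columns grow to the right and rows downward; lengths in mm; the calibration is good to about 2 mm. A picture is of the moment at which its call begins. There is no depth.
- env.finish_job(): hands the job in; it is judged then, once.
The state is a dict: "clock": time; "joint_pos": joint angles; "qd": joint speeds; "joint_efforts": joint torques, N m; "tool_pos": TCP position; "tool_rot": TCP orientation; "contact_force": force on the tool from outside, world axes, zero at the start; "wrist_torque": the same for the moment, N m; "width": finger opening in mm; "grip_force": force on a finger pad.
Only numpy, scipy, OpenCV 4.12 (cv2) and the standard library are available. Lean on these libraries where they do the work, as an engineer would, in place of code of your own. Each camera call takes 0.05 s, during which the arm holds its last target. There are 200 camera calls.

## Working session

There is one attempt and no reset: what is moved stays moved. The work goes in short steps, Python scripts to look and compute and a tool call to move; the robot and the scene stay as the last step left them, time stands still between calls to the robot, and variables do not carry over. Pictures are saved under pics/ and viewed, at most 10 in all, crops included, and the job is handed in when it is done.

Besides the shell and the picture viewer there is one more tool, called after "Request:" in YAML: its name, and indented under it one key for each argument. carry_out: Moves the arm, as the interface text tells. Its arguments: {"type":"object","properties":{"deltas":{"type":"array","items":{"type":"array","items":{"type":"number"}}},"force":{"type":"number"}},"required":["deltas"]}

```bash
mkdir -p pics; cat > h.py <<'E'
import numpy as np, cv2, pickle
from bench import env
def cap(n,f=None):
    c=env.capture(n); pickle.dump(c,open(f'{n}.pkl','wb'))
    if f: cv2.imwrite(f'pics/{f}.png',c['frame'][:,:,::-1])
    return c
def load(n): return pickle.load(open(f'{n}.pkl','rb'))
def ray(c,u,v):
    E=np.array(c['extrinsics']); d=E[:3,:3]@np.array([(u-c['cx'])/c['fx'],-(v-c['cy'])/c['fy'],-1]); return E[:3,3],d
def onz(c,u,v,z):
    o,d=ray(c,u,v); return o+d*(z-o[2])/d[2]
def proj(c,p):
    E=np.array(c['extrinsics']); q=E[:3,:3].T@(np.array(p,float)-E[:3,3]); return c['cx']+c['fx']*q[0]/-q[2], c['cy']+c['fy']*-q[1]/-q[2]
E
python3 - <<'E'
from h import *
np.set_printoptions(precision=3,suppress=True)
ims=[]
for n in ['top','side']:
    c=cap(n,n+'0'); print(n,{k:v for k,v in c.items() if k!='frame'})
print(env.state())
E
```

```text
top {'fx': 402.6658557963846, 'fy': 402.6658557963846, 'cx': 279.7971319412734, 'cy': 208.98678173781715, 'extrinsics': array([[  -0.009,    0.994,   -0.105,  409.185],
       [  -1.   ,   -0.008,    0.014,   24.424],
       [   0.013,    0.105,    0.994, 1253.732],
       [   0.   ,    0.   ,    0.   ,    1.   ]])}
side {'fx': 453.2152299717307, 'fy': 453.2152299717307, 'cx': 276.0907086595623, 'cy': 216.0524574706898, 'extrinsics': array([[   0.936,    0.231,   -0.266,  220.546],
       [  -0.352,    0.598,   -0.72 , -793.897],
       [  -0.007,    0.767,    0.641,  809.462],
       [   0.   ,    0.   ,    0.   ,    1.   ]])}
{'clock': 0.1, 'joint_pos': array([ 1.092,  0.491,  1.559, -0.   ,  1.092, -0.106]), 'qd': array([ 0.001, -0.   , -0.002, -0.001,  0.002, -0.001]), 'joint_efforts': array([  0.003, -61.945, -26.203,  -0.   ,   0.003,  -0.   ]), 'tool_pos': array([227.508, 581.898, 230.8  ]), 'tool_rot': array([[-0.931,  0.364, -0.   ],
       [ 0.364,  0.931, -0.001],
       [ 0.   , -0.001, -1.   ]]), 'contact_force': array([ 0.438, -0.293, -0.1  ]), 'wrist_torque': array([-0.025,  0.049,  0.007]), 'grip_force': 0.0, 'width': 85.13831564734696}
```

View pics/top0.png

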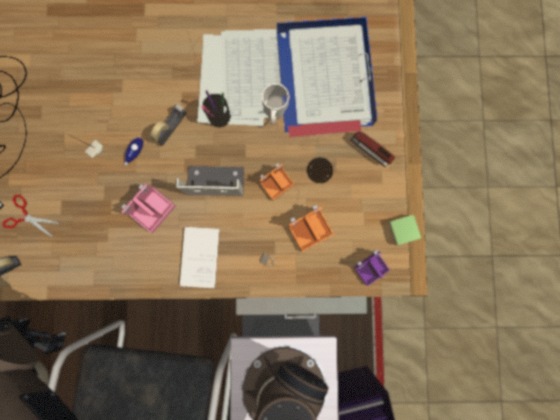

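View pics/side0.png

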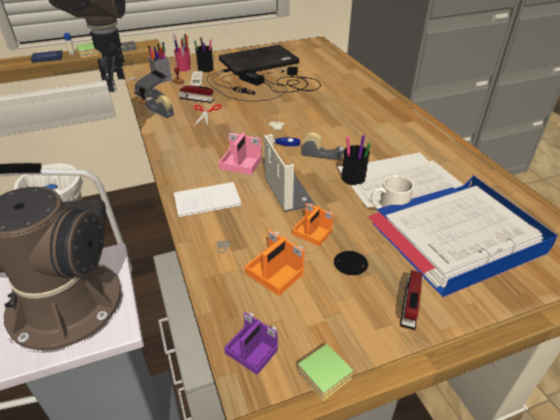

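The top view shows the big orange caddy at about (310,229), a smaller orange one at (275,182), and the panel at about (178–243,187) with its foot plate on the far (+x) side. The side view shows the caddy at (275,265) and the panel at (280,172).

```bash
python3 - <<'E'
from h import *
t=load('top');s=load('side')
np.set_printoptions(precision=1,suppress=True)
a=cv2.resize(t['frame'][150:270,165:345],None,fx=4.4,fy=4.4,interpolation=cv2.INTER_CUBIC)[:,:,::-1]
b=cv2.resize(s['frame'][120:300,210:360],None,fx=3,fy=3,interpolation=cv2.INTER_CUBIC)[:,:,::-1]
cv2.imwrite('pics/tz.png',a); cv2.imwrite('pics/sz.png',b)
hsv=cv2.cvtColor(t['frame'],cv2.COLOR_RGB2HSV)
m=cv2.inRange(hsv,(5,190,130),(18,255,255))
n,l,st,ce=cv2.connectedComponentsWithStats(m)
for i in range(1,n):
    if st[i,4]>80: print(st[i],ce[i],onz(t,*ce[i],15))
E
```

```text
(no output)
```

View pics/tz.png

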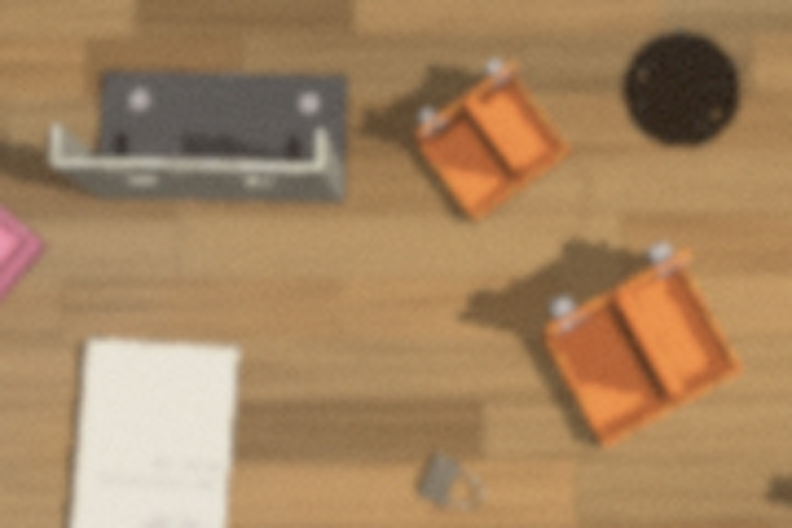

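View pics/sz.png

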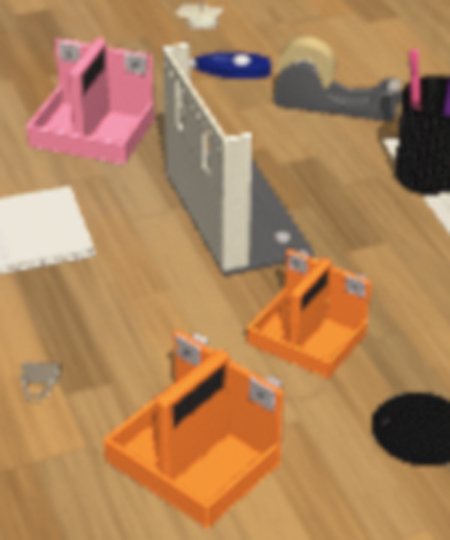

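Zoomed top: caddy front/right tray corners at crop (603,445)/(742,370) and hooks at (562,305),(660,252); the panel's top edge runs from (52,168) to (325,168). Zoomed side: the caddy's rib top (black grip) and hooks are clear, and the panel has flanges to its back.

```bash
python3 - <<'E'
from h import *
t=load('top')
np.set_printoptions(precision=1,suppress=True)
f=lambda x,y,z: onz(t,165+x/4.4,150+y/4.4,z)
hl,hr=f(562,305,76),f(660,252,76); print('hooks',hl,hr,np.linalg.norm(hl-hr))
c1,c2=f(603,445,26),f(742,370,26); print('front corners',c1,c2,np.linalg.norm(c1-c2))
b2=f(690,252,82); print('back R top',b2)
for a,b in((hl,hr),(c1,c2)):
    d=(a-b)[:2]; print('yaw(x axis)',np.degrees(np.arctan2(-d[0],d[1])))
pl,pr=f(52,168,153),f(325,168,153); print('panel',pl,pr,np.linalg.norm(pl-pr))
d=(pl-pr)[:2]; print(np.degrees(np.arctan2(-d[0],d[1])))
print('base', f(105,200,0),f(345,200,0),f(105,72,0),f(345,75,0))
print('slots', f(142,180,114),f(260,180,114))
# caddy origin estimate
for th in [np.arctan2(-(c1-c2)[0],(c1-c2)[1])]:
    x=np.array([np.cos(th),np.sin(th)]);
    print('org', (c1+c2)[:2]/2+45*x, (hl+hr)[:2]/2-52*x)
w=cap('wrist'); E=np.array(w['extrinsics']); s=env.state()
R=s['tool_rot']; print(R.T@(E[:3,3]-s['tool_pos']), R.T@E[:3,:3], w['fx'])
E
```

```text
hooks [502.3 -29.4  76. ] [537.4 -95.5  76. ] 74.80733866639491
front corners [409.2 -58.8  26. ] [ 460.1 -156.1   26. ] 109.72887349065674
back R top [ 536.6 -114.9   82. ]
yaw(x axis) 27.941874746086945
yaw(x axis) 27.60684132727754
panel [584.8 292.5 153. ] [583.6 121.8 153. ] 170.718226286458
-0.4047007307212418
base [586.  291.7   0. ] [584.7 121.    0. ] [678.6 293.    0. ] [675.4 121.    0. ]
slots [582.8 243.7 114. ] [582.2 167.3 114. ]
org [474.5 -86.6] [473.8 -86.6]
[  74.9    0.  -142.4] [[-0.   1.   0.3]
 [ 1.   0.   0. ]
 [ 0.   0.3 -1. ]] 337.5274546940081
```

Request:
carry_out:
  deltas:
    - [-0.327,-0.228,0,0,0,-25,-1]
    - [-0.327,-0.228,0,0,0,-25,-1]
    - [-0.327,-0.228,0,0,0,-25,-1]
    - [-0.327,-0.228,0,0,0,-25,-1]
    - [-0.327,-0.228,0,0,0,-25,-1]
    - [-0.327,-0.228,0,0,0,-25,-1]
    - [-0.327,-0.228,0,0,0,-25,-1]
    - [-0.327,-0.228,0,0,0,-25,-1]
  force: 40

```text
clock: 0.95
tool_pos: [447.9, 251.8, 231.3]
tool_rot: [[-0.998, -0.064, 0.0], [-0.064, 0.998, 0.0], [-0.0, 0.0, -1.0]]
contact_force: [1.2, 0.2, 0.4]
width: 85.5
grip_force: 0.0
```

Request:
carry_out:
  deltas:
    - [-0.003,-0.338,0.081,0,0,-24,-1]
    - [-0.003,-0.338,0.081,0,0,-24,-1]
    - [-0.003,-0.338,0.081,0,0,-24,-1]
    - [-0.003,-0.338,0.081,0,0,-24,-1]
    - [-0.003,-0.338,0.081,0,0,-24,-1]
    - [-0.003,-0.338,0.081,0,0,-24,-1]
    - [-0.003,-0.338,0.081,0,0,-24,-1]
    - [-0.003,-0.338,0.081,0,0,-24,-1]

```text
clock: 1.75
tool_pos: [471.4, -87.1, 149.2]
tool_rot: [[-0.887, -0.461, -0.001], [-0.461, 0.887, 0.0], [0.001, 0.001, -1.0]]
contact_force: [0.1, -0.6, -0.1]
width: 85.0
grip_force: 0.0
```

```bash
python3 - <<'E'
from h import *
np.set_printoptions(precision=3,suppress=True)
c=cap('wrist','w1'); s=env.state(); print(s['tool_pos'],s['tool_rot'],s['joint_pos'])
E
```

```text
[471.552 -87.025 149.167] [[-0.888 -0.461 -0.001]
 [-0.461  0.888  0.   ]
 [ 0.001  0.001 -1.   ]] [-0.32   0.402  1.999 -0.     0.742 -2.37 ]
```

View pics/w1.png

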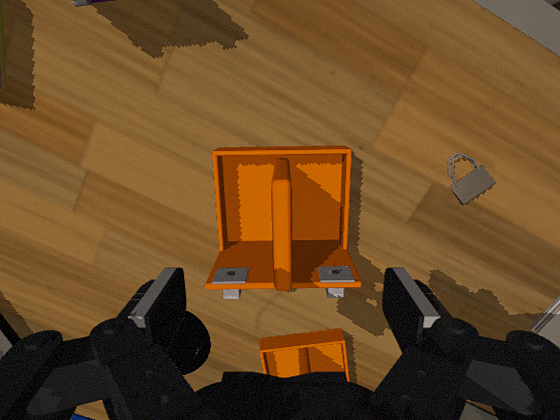

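The wrist view shows the caddy centred: front wall top corners (213,149),(351,148), back-plate top corners (207,287),(361,287), rib top from (282,160) to (282,289), and hooks at (231,294),(336,292).

```bash
python3 - <<'E'
from h import *
np.set_printoptions(precision=1,suppress=True)
c=load('wrist');f=lambda u,v,z:onz(c,u,v,z)
hsv=cv2.cvtColor(c['frame'],cv2.COLOR_RGB2HSV)
m=cv2.inRange(hsv,(3,170,60),(20,255,255)); m[310:]=0
cn=max(cv2.findContours(m,0,2)[0],key=cv2.contourArea)
q=cv2.approxPolyDP(cn,6,True)[:,0]; print(q.tolist())
A,B,C,D=f(213,148,26),f(351,147,26),f(207,287,82),f(361,287,82)
H1,H2=f(231,290,76),f(336,289,76)
for a,b in((A,B),(C,D),(H1,H2)):
    d=b-a; print(np.linalg.norm(d),np.degrees(np.arctan2(-d[0],d[1])))
th=np.radians(27.5); x=np.array([np.cos(th),np.sin(th)])
print((A+B)[:2]/2+45*x,(C+D)[:2]/2-45*x, 'rib', f(282,160,95),f(282,289,95), 'corners',A,B,C,D)
E
```

```text
[[381, 300], [369, 297], [369, 286], [381, 295], [372, 284], [383, 278], [376, 270], [369, 280], [371, 271], [361, 271], [371, 260], [355, 268], [358, 251], [351, 249], [354, 259], [347, 251], [351, 149], [212, 151], [219, 252], [197, 258], [192, 253], [204, 249], [186, 238], [187, 245], [175, 246], [183, 258], [170, 248], [208, 268], [206, 289], [344, 287], [376, 306]]
107.64073229473615 27.822640055526282
107.61896780736386 27.404431849674417
75.66317037607273 28.01937416512392
[473.1 -87.6] [472.5 -86.3] rib [ 432.3 -108.4   95. ] [507.7 -69.5  95. ] corners [ 458.3 -156.    26. ] [408.1 -60.8  26. ] [ 537.2 -113.3   82. ] [487.7 -17.7  82. ]
```

Request:
carry_out:
  deltas:
    - [0,0,0.04,0,0,0,-1]
    - [0,0,0.07,0,0,0,-1]
    - [0,0,0.088,0,0,0,-1]
    - [0,0,0.088,0,0,0,-1]
    - [0,0,0.088,0,0,0,1]
    - [0,0,0.088,0,0,0,1]
    - [0,0,0.088,0,0,0,1]
    - [0,0,0.088,0,0,0,1]
  force: 60

```text
clock: 2.6
tool_pos: [471.9, -83.5, 63.1]
tool_rot: [[-0.886, -0.464, 0.001], [-0.464, 0.886, -0.0], [-0.001, -0.001, -1.0]]
contact_force: [-0.8, -0.6, 0.3]
width: 28.1
grip_force: 0.0
```

Request:
carry_out:
  deltas:
    - [0,0,0,0,0,0,1]
    - [0,0,0,0,0,0,1]
    - [0,0,0,0,0,0,1]
    - [0,0,0,0,0,0,1]

```text
clock: 3.0
tool_pos: [471.9, -83.6, 62.9]
tool_rot: [[-0.886, -0.464, 0.001], [-0.464, 0.886, -0.0], [-0.001, -0.001, -1.0]]
contact_force: [-0.4, 0.9, 5.9]
width: 10.8
grip_force: 59.4
```

Request:
carry_out:
  deltas:
    - [0,0,-0.01,0,0,0,1]
    - [0,0,-0.03,0,0,0,1]
    - [0,0,-0.06,0,0,0,1]
    - [0,0,-0.08,0,0,0,1]
    - [-0.01,0.02,-0.08,0,0,2,1]
    - [-0.03,0.05,-0.08,0,0,6,1]
    - [-0.05,0.09,-0.08,0,0,10,1]
    - [-0.07,0.12,-0.08,0,0,14,1]

```text
clock: 3.8
tool_pos: [477.2, 56.9, 142.9]
tool_rot: [[-0.973, -0.233, -0.0], [-0.233, 0.973, 0.0], [0.0, 0.0, -1.0]]
contact_force: [0.8, 0.2, -1.7]
width: 11.2
grip_force: 58.6
```

Request:
carry_out:
  deltas:
    - [-0.013,0.04,0,0,0,4,1]
    - [-0.025,0.075,0.005,0,0,7,1]
    - [-0.037,0.11,0.015,0,0,10,1]
    - [-0.044,0.132,0.02,0,0,12.5,1]
    - [-0.047,0.142,0.023,0,0,13.5,1]
    - [-0.047,0.142,0.023,0,0,13.5,1]
    - [-0.047,0.142,0.023,0,0,13.5,1]
    - [-0.047,0.142,0.023,0,0,13.5,1]

```text
clock: 4.6
tool_pos: [490.1, 203.6, 119.7]
tool_rot: [[-1.0, -0.002, 0.0], [-0.002, 1.0, 0.0], [-0.0, 0.0, -1.0]]
contact_force: [0.5, 0.2, -2.0]
width: 11.2
grip_force: 58.7
```

```bash
python3 - <<'E'
from h import *
np.set_printoptions(precision=3,suppress=True)
c=cap('wrist','w2'); s=cap('side');t=cap('top'); st=env.state(); print(st['tool_pos'],st['tool_rot'],st['joint_pos'])
a=cv2.resize(s['frame'][90:240,200:340],None,fx=4,fy=4,interpolation=cv2.INTER_CUBIC)[:,:,::-1]
cv2.imwrite('pics/s2.png',a)
E
```

```text
[490.28  203.711 119.637] [[-1.    -0.002  0.   ]
 [-0.002  1.     0.   ]
 [-0.     0.    -1.   ]] [ 0.269  0.507  1.905  0.     0.73  -1.303]
```

View pics/w2.png

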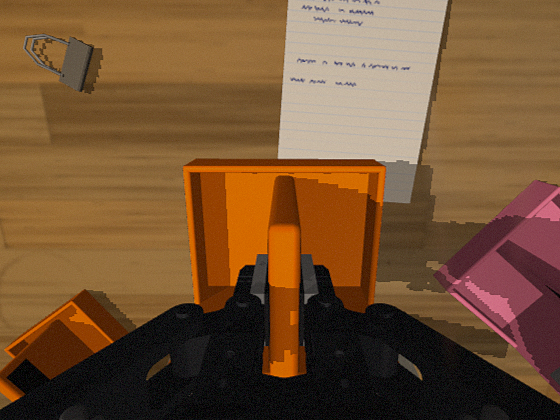

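View pics/s2.png

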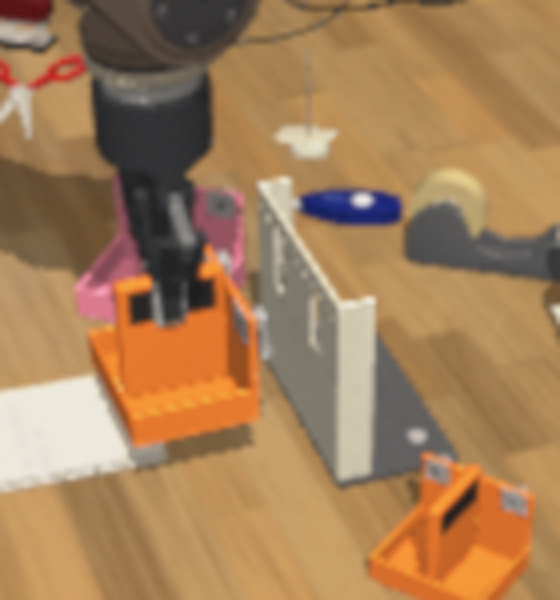

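The wrist view shows the held caddy level and square, with its front wall corners at (184,162),(386,162). The side crop shows the caddy before the panel, slots at about (279,258) and (315,320), and the hooks at (258,330).

```bash
python3 - <<'E'
from h import *
np.set_printoptions(precision=1,suppress=True,linewidth=200)
c=load('wrist');s=load('side')
hsv=cv2.cvtColor(c['frame'],cv2.COLOR_RGB2HSV)
m=cv2.inRange(hsv,(3,170,60),(20,255,255))
for r in (164,166,168): 
    x=np.where(m[r,150:420])[0]+150; x=x[(x>175)&(x<395)]; print(r,x.min(),x.max())
col=np.where(m[150:180,235])[0]; col2=np.where(m[150:180,340])[0]; print('rows',col[:3]+150,col2[:3]+150)
z=83-.0
L,R=onz(c,386,161,z),onz(c,184,161,z); print('front corners',L,R,np.linalg.norm(L-R),'mid',(L+R)/2)
def onx(c,u,v,x):
    o,d=ray(c,u,v); return o+d*(x-o[0])/d[0]
for n,p in dict(Rtop=(314,292),Rbot=(316,350),Ltop=(277,226),Lbot=(279,292)).items():
    print(n,onx(s,200+p[0]/4,90+p[1]/4,583))
for p in [(583,168.5,91),(583,168.5,137),(583,244.5,91),(583,244.5,137),(583,121.5,0),(583,121.5,153),(583,291.5,153)]: 
    u,v=proj(s,p); print(p,(u,v),((u-200)*4,(v-90)*4))
print(cv2.cvtColor(s['frame'],cv2.COLOR_RGB2GRAY)[158:182,272:286])
E
```

```text
164 186 381
166 183 384
168 183 385
rows [159 160 161] [160 161 162]
front corners [443.4 257.9  83. ] [443.5 150.4  83. ] 107.49084895806882 mid [443.4 204.1  83. ]
Rtop [583.  164.3 138.4]
Rbot [583.  160.9  93.2]
Ltop [583.  236.5 148.8]
Lbot [583.  234.9  95.2]
(583, 168.5, 91) (np.float64(278.01607688771435), np.float64(176.67758404107371)) (np.float64(312.0643075508574), np.float64(346.71033616429486))
(583, 168.5, 137) (np.float64(277.9422101340673), np.float64(162.6197651275034)) (np.float64(311.7688405362692), np.float64(290.4790605100136))
(583, 244.5, 91) (np.float64(268.63508608779625), np.float64(162.5252671420017)) (np.float64(274.540344351185), np.float64(290.1010685680068))
(583, 244.5, 137) (np.float64(268.3472687796584), np.float64(148.74287306790455)) (np.float64(273.3890751186336), np.float64(234.97149227161822))
(583, 121.5, 0) (np.float64(284.0945730295476), np.float64(212.26678016224332)) (np.float64(336.3782921181903), np.float64(489.0671206489733))
(583, 121.5, 153) (np.float64(284.3468986990898), np.float64(166.726558063327)) (np.float64(337.3875947963593), 
[... 891 characters left out ...]
7 117 121 126 158 174 145 126 122 127 131 160 195]
 [119 118 120 120 125 158 173 141 125 121 120 122 159 195]
 [120 120 119 120 126 157 167 131 122 122 122 124 158 194]
 [120 120 120 119 124 155 166 126 121 122 122 123 157 194]
 [120 119 119 119 123 162 174 128 121 121 122 124 159 195]
 [121 119 119 119 124 160 175 139 124 122 122 126 160 195]
 [121 120 120 120 122 138 157 150 129 121 122 126 161 195]
 [121 120 121 120 119 121 136 146 133 123 121 126 161 195]
 [122 121 121 120 119 119 123 130 130 122 121 124 158 193]
 [122 121 121 120 120 120 121 122 122 121 122 124 158 193]
 [122 121 121 121 120 120 121 121 121 122 122 127 159 193]
 [122 122 123 121 121 121 120 121 122 121 122 126 160 193]]
```

```bash
python3 - <<'E'
from h import *
np.set_printoptions(precision=1,suppress=True,linewidth=200)
t=load('top'); g=cv2.imread('pics/top0.png',0).astype(int)
print(g[176:194,174:182]);print(g[176:196,235:246]); print(g[184:196,190:231:1][:,:])
E
```

```text
[[139 139 137 137 139 138 139 140]
 [139 138 144 146 145 140 140 138]
 [139 138 148 163 159 144 138 137]
 [135 135 151 176 170 151 138 136]
 [133 131 150 181 176 152 140 137]
 [131 125 147 179 175 154 144 139]
 [123 122 146 177 172 153 142 141]
 [112 116 143 173 171 151 141 141]
 [101 111 145 172 167 152 140 141]
 [ 88 107 142 170 169 160 153 152]
 [ 90 103 138 166 175 172 172 175]
 [ 86  95 118 147 160 164 162 162]
 [ 83  86  96 112 120 126 127 126]
 [ 81  85  83  87  88  96  97  96]
 [ 82  85  78  78  83  84  87  92]
 [ 95  89  90  85  85  82  82  89]
 [110 104 102 100  93  92  86  90]
 [120 119 118 115 105 104 103 103]]
[[107 102  97  93  91  87  90  94 104 110 116]
 [ 95  92  97  92  92  95  94  93  99 112 117]
 [ 95  97 107 106  97  96  93  92  98 104 113]
 [ 94 114 139 135 110  98  95  94  95 103 103]
 [ 96 126 158 155 127 103  93  91  97 106 108]
 [ 97 131 170 167 135 103  94  90  94 105 112]
 [102 133 173 175 146 117  98  92  95 106 115]
 [ 98 133 175 174 152 122 102  92  93 107 112]
 [ 98 136 172 177 152 129 108 100 100 108 112]
 [ 99 137 175 178 157 138 120 104 102 111 119]
[... 1776 characters left out ...]
41 133 132 123 114 101 101  98]
 [ 98  99  98 102 109 115 117 119 118 115 108 101  99  99  97  96  99  96  97  97  99  98  96  97  94  97  97  97  99  98 112 121 126 121 121 119 116 105 101  99 100]
 [ 98  99  98 101  99 101 100 103  98  99 100  99  99  99  99  99 101 100  99 100  99  99 102  98 100  98  98  97 100 100 100 108 108 106 106 105 103 101 102  95  98]
 [101 101 101 101 103  99 101 102 103 102 102 101 103 103 104 103 103 106 106 103 102 100 103 100 103 101 100  99 102 103 103 102 105 102 101 102  99  99 100  96  98]
 [108 109 108 109 113 112 112 110 110 107 112 111 112 113 110 117 115 117 118 113 113 112 108 106 111 109 108 106 108 107 108 112 112 110 110 105 104 102 105 106 104]]
```

```bash
python3 - <<'E'
from h import *
np.set_printoptions(precision=2,suppress=True)
t=load('top')
a,b=onz(t,176.0,188.0,153),onz(t,238.7,189.1,153); print(a,b,np.linalg.norm(a-b),(a+b)/2)
d=a-b; print('yaw',np.degrees(np.arctan2(-d[0],d[1])))
a,b=onz(t,190,188.2,153),onz(t,230,189.0,153);d=a-b; print('yaw',np.degrees(np.arctan2(-d[0],d[1])))
# slots (front-face openings)
print(onz(t,197,190.5,130),onz(t,222.5,190.5,130))
E
```

```text
[585.37 294.72 153.  ] [581.08 122.2  153.  ] 172.57585315635643 [583.22 208.46 153.  ]
yaw -1.4234379094168248
yaw -1.565875429816095
[581.52 241.37 130.  ] [581.01 169.78 130.  ]
```

Request:
carry_out:
  deltas:
    - [-0.01,0.0025,0.001,0,0,0.7,1]
    - [-0.02,0.0045,0.0015,0,0,1.3,1]
    - [-0.025,0.0045,0.0015,0,0,1.3,1]
    - [-0.025,0.0045,0.0015,0,0,1.3,1]
    - [-0.025,0.0045,0.0015,0,0,1.3,1]

```text
clock: 5.25
tool_pos: [515.0, 208.8, 117.6]
tool_rot: [[-1.0, 0.02, -0.001], [0.02, 1.0, -0.0], [0.0, -0.0, -1.0]]
contact_force: [-0.2, 0.2, -1.3]
width: 11.3
grip_force: 58.7
```

```bash
python3 - <<'E'
from h import *
np.set_printoptions(precision=3,suppress=True)
s=cap('side'); st=env.state(); print(st['tool_pos'],st['contact_force'])
a=cv2.resize(s['frame'][115:205,235:335],None,fx=6.5,fy=6.5,interpolation=cv2.INTER_CUBIC)[:,:,::-1]
cv2.imwrite('pics/s3.png',a)
E
```

```text
[514.848 208.873 117.644] [ 1.05   0.341 -2.367]
```

View pics/s3.png

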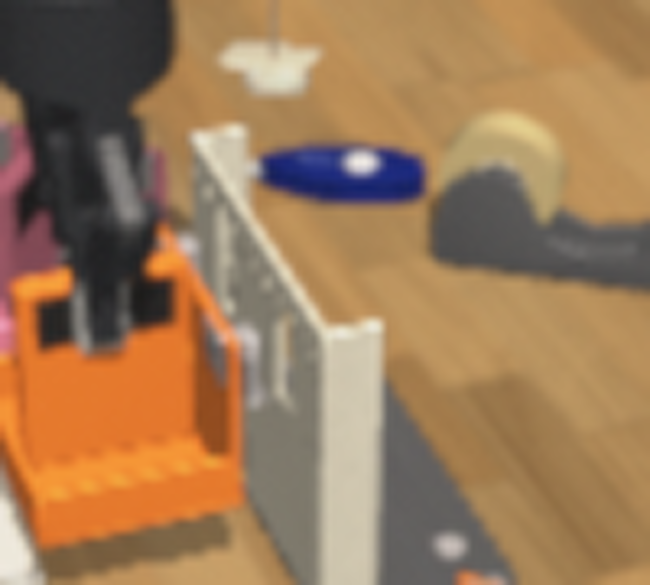

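The side crop shows the hooks (about (250,360)) just in front of the panel, lined up with the slots, the right one at (283,360).

Request:
carry_out:
  deltas:
    - [0,-0.0009,0,0,0,0,1]
    - [-0.004,-0.0009,0,0,0,0,1]
    - [-0.008,-0.0009,0,0,0,0,1]
    - [-0.011,-0.0009,0,0,0,0,1]
    - [-0.014,-0.0009,0,0,0,0,1]
    - [-0.014,-0.0009,0,0,0,0,1]

```text
clock: 5.9
tool_pos: [529.5, 207.7, 117.8]
tool_rot: [[-1.0, 0.02, 0.0], [0.02, 1.0, 0.0], [-0.0, 0.0, -1.0]]
contact_force: [0.2, -0.3, -1.5]
width: 10.9
grip_force: 58.7
```

Request:
carry_out:
  deltas:
    - [-0.002,0,0,0,0,0,1]
    - [-0.004,0,0,0,0,0,1]
    - [-0.006,0,0,0,0,0,1]
    - [-0.007,0,0,0,0,0,1]
    - [-0.007,0,0,0,0,0,1]

```text
clock: 6.4
tool_pos: [536.2, 207.6, 117.8]
tool_rot: [[-1.0, 0.02, 0.0], [0.02, 1.0, 0.0], [-0.0, 0.0, -1.0]]
contact_force: [0.4, 0.2, -2.7]
width: 11.2
grip_force: 58.7
```

Request:
carry_out:
  deltas:
    - [-0.001,0,0,0,0,0,1]
    - [-0.002,0,0,0,0,0,1]
    - [-0.003,0,0,0,0,0,1]
    - [-0.003,0,0,0,0,0,1]

```text
clock: 6.8
tool_pos: [539.2, 207.5, 117.8]
tool_rot: [[-1.0, 0.02, 0.0], [0.02, 1.0, 0.0], [-0.0, 0.0, -1.0]]
contact_force: [-0.0, -0.7, -1.5]
width: 11.2
grip_force: 58.7
```

Request:
carry_out:
  deltas:
    - [-0.001,0,0,0,0,0,1]
    - [-0.002,0,0,0,0,0,1]
    - [-0.003,0,0,0,0,0,1]
    - [-0.003,0,0,0,0,0,1]

```text
clock: 7.2
tool_pos: [539.9, 207.4, 117.3]
tool_rot: [[-1.0, 0.02, -0.005], [0.02, 1.0, -0.001], [0.005, -0.001, -1.0]]
contact_force: [-10.3, 0.1, 1.0]
width: 11.0
grip_force: 59.2
```

Request:
carry_out:
  deltas:
    - [0.003,0,0,0,0,0,1]
    - [0.003,0,0.003,0,0,0,1]
    - [0.003,0,0.006,0,0,0,1]
    - [0.003,0,0.009,0,0,0,1]
    - [0.003,0,0.012,0,0,0,1]
    - [0.003,0,0.012,0,0,0,1]

```text
clock: 7.8
tool_pos: [539.0, 207.4, 105.2]
tool_rot: [[-1.0, 0.02, -0.001], [0.02, 1.0, -0.0], [0.001, -0.0, -1.0]]
contact_force: [-0.6, -0.1, -1.9]
width: 11.0
grip_force: 58.7
```

Request:
carry_out:
  deltas:
    - [0,0,0.001,0,0,0,1]
    - [0,0,0.002,0,0,0,1]
    - [0,0,0.003,0,0,0,1]
    - [0,0,0.004,0,0,0,1]
    - [0,0,0.004,0,0,0,1]

```text
clock: 8.3
tool_pos: [539.1, 207.6, 102.2]
tool_rot: [[-1.0, 0.02, 0.0], [0.02, 1.0, 0.0], [-0.0, 0.0, -1.0]]
contact_force: [-3.4, -0.7, 3.8]
width: 11.3
grip_force: 59.7
```

Request:
carry_out:
  deltas:
    - [0,0,-0.001,0,0,0,1]
    - [0,0,-0.001,0,0,0,1]
    - [0,0,-0.001,0,0,0,0.6]
    - [0,0,-0.001,0,0,0,0.2]
    - [0,0,-0.001,0,0,0,0]
    - [0,0,-0.001,0,0,0,0]
    - [0,0,-0.001,0,0,0,0]
    - [0,0,-0.001,0,0,0,0]

```text
clock: 9.1
tool_pos: [539.1, 207.5, 102.8]
tool_rot: [[-1.0, 0.02, 0.0], [0.02, 1.0, 0.0], [-0.0, 0.0, -1.0]]
contact_force: [-0.2, 0.2, 1.1]
width: 42.8
grip_force: 0.0
```

Request:
carry_out:
  deltas:
    - [0,0,-0.02,0,0,0,0]
    - [0,0,-0.05,0,0,0,0]
    - [0,0,-0.08,0,0,0,0]
    - [0,0,-0.08,0,0,0,1]
    - [0,0,-0.08,0,0,0,1]
    - [0,0,-0.08,0,0,0,1]
    - [0,0,-0.08,0,0,0,1]

```text
clock: 9.8
tool_pos: [538.7, 207.4, 181.7]
tool_rot: [[-1.0, 0.02, -0.002], [0.02, 1.0, -0.0], [0.002, -0.0, -1.0]]
contact_force: [-0.1, -0.6, -0.4]
width: 0.4
grip_force: 0.0
```

```bash
python3 - <<'E'
from h import *
np.set_printoptions(precision=3,suppress=True)
s=cap('side'); c=cap('wrist'); st=env.state(); print(st['tool_pos'],st['contact_force'],st['width'])
a=cv2.resize(s['frame'][110:210,240:320],(440,550),interpolation=cv2.INTER_CUBIC)
b=cv2.resize(c['frame'][:, 130:450],(340,550*1))
cv2.imwrite('pics/s4.png',np.hstack([a,b])[:,:,::-1])
E
```

```text
[538.867 207.448 181.978] [-0.625  0.072  0.873] -0.11589869327228522
```

View pics/s4.png

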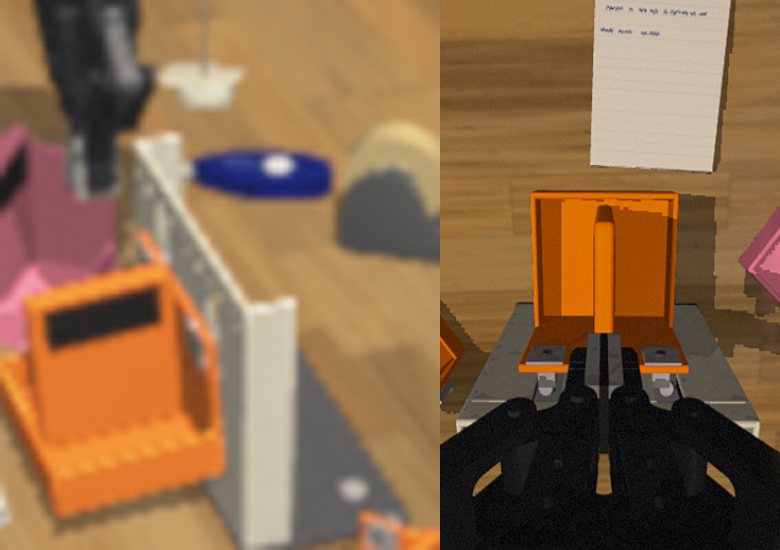

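The caddy hangs free on the panel with both hooks through. The side and wrist views show the hooks at the slots and the fingers clear above. Now the press.

Request:
carry_out:
  deltas:
    - [-0.013,0,0,0,0,0,1]
    - [-0.013,0,0,0,0,0,1]
    - [-0.013,0,0,0,0,0,1]
    - [-0.013,0,0.02,0,0,0,1]
    - [-0.013,0,0.035,0,0,0,1]
    - [-0.013,0,0.042,0,0,0,1]
    - [-0.013,0,0.044,0,0,0,1]
    - [-0.013,0,0.044,0,0,0,1]

```text
clock: 10.7
tool_pos: [552.2, 207.3, 139.0]
tool_rot: [[-1.0, 0.02, 0.0], [0.02, 1.0, 0.0], [-0.0, 0.0, -1.0]]
contact_force: [0.8, 0.1, 1.0]
width: 0.1
grip_force: 0.0
```

Request:
carry_out:
  deltas:
    - [0,0,0.003,0,0,0,1]
    - [0,0,0.006,0,0,0,1]
    - [0,0,0.008,0,0,0,1]
    - [0,0,0.01,0,0,0,1]
    - [0,0,0.012,0,0,0,1]

```text
clock: 11.2
tool_pos: [552.4, 207.4, 127.4]
tool_rot: [[-1.0, 0.02, 0.001], [0.02, 1.0, 0.0], [-0.001, 0.0, -1.0]]
contact_force: [0.5, -0.4, 5.5]
width: -0.1
grip_force: 2.4
```

Request:
carry_out:
  deltas:
    - [0,0,0.002,0,0,0,1]
    - [0,0,0.004,0,0,0,1]
    - [0,0,0.006,0,0,0,1]
    - [0,0,0.008,0,0,0,1]
    - [0,0,0.009,0,0,0,1]
    - [0,0,0.01,0,0,0,1]

```text
clock: 11.8
tool_pos: [551.9, 207.3, 118.2]
tool_rot: [[-1.0, 0.02, 0.0], [0.02, 1.0, 0.0], [-0.0, 0.0, -1.0]]
contact_force: [-9.6, -3.4, 27.2]
width: 0.3
grip_force: 14.1
```

Request:
carry_out:
  deltas:
    - [0,0,0.001,0,0,0,1]
    - [0,0,0.002,0,0,0,1]
    - [0,0,0.002,0,0,0,1]

```text
clock: 12.1
tool_pos: [552.0, 207.3, 118.0]
tool_rot: [[-1.0, 0.02, 0.002], [0.02, 1.0, 0.0], [-0.002, 0.0, -1.0]]
contact_force: [-12.8, -4.2, 37.3]
width: -0.2
grip_force: 18.9
```

Request:
carry_out:
  deltas:
    - [0,0,-0.003,0,0,0,1]
    - [0,0,-0.03,0,0,0,1]
    - [0.013,0,-0.065,0,0,0,1]
    - [0.013,0,-0.065,0,0,0,1]
    - [0.013,0,-0.065,0,0,0,1]

```text
clock: 12.6
tool_pos: [539.0, 207.6, 180.2]
tool_rot: [[-1.0, 0.02, 0.001], [0.02, 1.0, 0.0], [-0.001, 0.0, -1.0]]
contact_force: [-0.1, -0.4, -0.1]
width: 0.1
grip_force: 0.0
```

```bash
python3 - <<'E'
from h import *
np.set_printoptions(precision=2,suppress=True)
s0=load('side'); w0=load('wrist'); st=env.state(); print(st['tool_pos'],st['contact_force'])
def edges(c):
    hsv=cv2.cvtColor(c['frame'],cv2.COLOR_RGB2HSV); return cv2.inRange(hsv,(3,170,60),(20,255,255))
s=cap('side'); c=cap('wrist')
for a in (s0,s):
    g=a['frame'][:,:,:].astype(int)
    m=(edges(a)>0); k=(g.sum(2)<150)
    # black grip patch on the rib inside the caddy region
    kk=k[155:180,244:274]; y,x=np.where(kk); print('patch',kk.sum(),x.mean()+244,y.mean()+155)
    mm=m[150:215,238:284].astype(np.uint8); ys,xs=np.where(mm); print('orange',mm.sum(),xs.mean(),ys.mean(),'lowest per col',[np.where(mm[:,j])[0].max()+150 for j in (10,14,18,22,26,30)])
for p in [(1,-36,95),(2,0,95)]: pass
o=np.array([539.,207.4])
for L in (37,22): print(L,proj(s,(539,207.4-6,80+L)),proj(s,(539-45,207.4-55,L)))
E=None
a=cv2.resize(s['frame'][110:210,240:320],(440,550),interpolation=cv2.INTER_CUBIC)
b=cv2.resize(c['frame'][:, 130:450],(340,550))
cv2.imwrite('pics/s5.png',np.hstack([a,b])[:,:,::-1])
E
```

```text
[539.03 207.59 180.17] [-0.07 -0.42 -0.09]
patch 100 258.06 167.49
orange 1191 22.137699412258605 32.415617128463474 lowest per col [np.int64(198), np.int64(203), np.int64(202), np.int64(201), np.int64(200), np.int64(198)]
patch 98 258.7755102040816 171.0
orange 1192 22.37248322147651 35.78942953020134 lowest per col [np.int64(201), np.int64(206), np.int64(205), np.int64(204), np.int64(203), np.int64(202)]
37 (np.float64(258.74901838931873), np.float64(165.80132223962252)) (np.float64(249.99212630835234), np.float64(202.6427562212637))
22 (np.float64(258.9202040918073), np.float64(170.34303940007626)) (np.float64(250.22969400690573), np.float64(206.8880893924896))
```

View pics/s5.png

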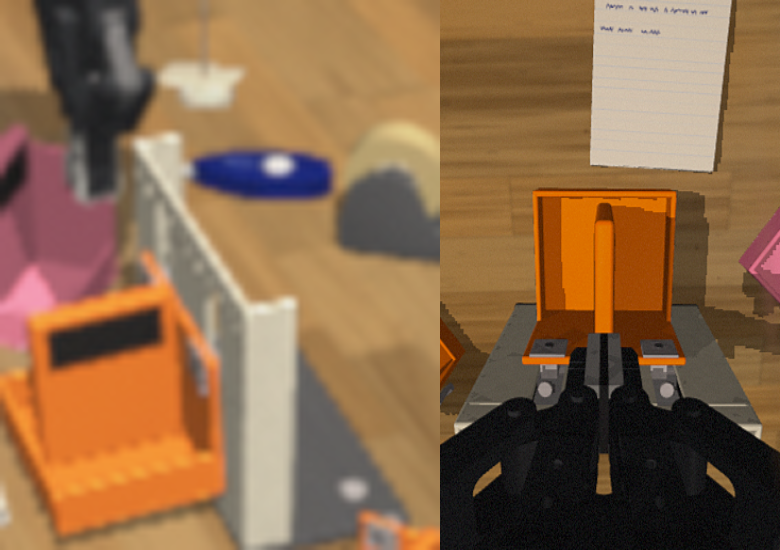

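The caddy dropped about 12 mm, to a hard stop at the home height (rib top about 117–118 mm). It sits square, and the tool is clear of it.

```bash
python3 -c "
from bench import env
print(env.finish_job())"
```

```text
the job is handed in; nothing more can be done
None
```

I hung the orange caddy on the catch, let it go, then pressed it down to a hard stop at about its home height in both slots. I handed the job in at about 12.7 s with the arm clear; no verdict was returned, and I did not read the catch position directly.

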